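Switch over a tab-locked hydraulic selector valve

TASK

Switch the bench's hydraulic selector valve over to its other position: squeeze both release tabs of its knob in together, turn the knob clockwise (seen from above) with the tabs held in until you feel it come up gently against its rubber stop, then let go so that both tabs spring back out and lock it there. Do not force the knob against its lock or its stop, and do not disturb the things lying around it.

Things in the scene. Friction and masses are not known exactly. Their poses are not given: they have to be found in the camera images.
- valve: Grey selector valve bolted to the bench: foot plate 160 x 124 x 10 mm, on it a block 104 x 104 mm, its flat top 60 mm above the bench. Pipe ports at its y sides (to 76 mm from the axis), a round gauge at its +x side (to 87 mm, 62 mm high). Origin: centre of its underside, straight below the knob's axis; z up. It does not move.
- collar: Metal collar on the valve's top round the knob's foot: radius 28.5 to 39 mm, top 71 mm above the bench. Origin on the knob's axis, 60 mm above the bench; axes as the valve. Holds the lock notches of both positions and two sprung rubber stops, on a ring set differently on each valve. Over 30 N in all from the tabs' teeth on collar or stops (about 0.9 Nm at the knob, 0.06 rad into the stops) is too much.
- knob_grip (a point): Point on the knob's vertical axis, 95 mm above the bench, mid-height of the tabs' grip area. Axes turn with the knob: x to its small nose, tabs on the +y and -y sides. Black knob 34 mm along y without tabs, 49 along x, top 108 mm above the bench. Pinch the tabs from above along y; fingertips stay above 72 mm.
- knob (a joint): Turn of the knob, rad, grows clockwise seen from above. Starts within 0.05 of 0, play in the lock about 0.07. Friction 0.12 Nm. The stops are first met somewhere from 0.85 to 1.50 (not measured); there the torque steps up by about 0.12 Nm, then 12 Nm per rad. Let go within 0.015 short of the stop or pressed on it, it locks; earlier the teeth rub inside the collar and the tabs stay in.
- tab_a (a joint): How far the tab on the knob's +y side is pushed in, m: 0 out, 0.007 fully in. Grey ribbed upright plate 18 mm wide, 74 to 106 mm above the bench, flat outer face 27 mm from the axis when out (54 over both tabs), 20 when in. Spring 5.6 N at 0, 10.5 N at 0.007. Its tooth clears the lock beyond 0.0045. The tabs move separately: a pinch well off-centre may leave one locked.
- tab_b (a joint): The same for the tab on the knob's -y side. Both must clear the lock for the knob to turn.
- spanner: Bystander: steel spanner 190 mm long lying on the bench, about 0.2 m to one side of the valve. Origin at its middle, on the bench.
- tin: Bystander: steel tin, 68 mm across, 85 mm high, standing on the bench, about 0.18 m from the valve. Origin under its centre.
- bearing: Bystander: steel bearing ring 62 mm across, 18 mm high, flat on the bench about 0.17 m from the valve. Origin under its centre.

How it is judged:
By the outcome, as a careful person would: the job done as asked, in the order asked, and still so for the second after the job is handed in, with the robot touching nothing.
It also fails if it takes over 67 s, if anything falls off the work surface, if the arm or the gripper's body presses on something with over 40 N, if the wrist force passes 120 N, or if a joint passes its speed limit or range.

ROBOT

A 6-joint arm with a two-finger parallel gripper is mounted at the origin on the work surface. World frame = base frame: x ahead of the robot, y to its left, z up, the work surface at z = 0. Lengths are in m, angles in rad, forces in N, time in s.
With the tool pointing down it reaches from about 0.275 to 0.75 m from the base axis. Payload 10.2 kg.
Tool frame: the origin (TCP) lies on the centre line of the jaws, within the pads' length; the fingertips stand 14 mm ahead of it and the grasp point (between the pads) lies 5 mm behind it (arm.tips_ahead is the z of the fingertips in the tool frame, in m); z points along the fingers, y is the line along which they close (so a half turn about z gives the same grasp; the last joint's range is limited). The gripper opens to 85 mm and grips with 20 to 120 N. Pads are 22 mm wide; open, the fingers measure 114 mm over their backs; the gripper's body (76 mm by 85 mm) begins 54 mm behind the grasp point. The pads swing forward as they close: fully open they stand 13 mm farther back than shut.
Start: joints at [0.973, 0.313, 1.498, -0, 1.331, -0.223], TCP at [0.192, 0.489, 0.245] pointing down, gripper open.
Joint ranges: [-2.94, 2.94], [-0.97, 2.17], [0.19, 2.56], [-1.23, 4.37], [0.02, 3.11], [-2.88, 2.88]. Speed limits (rad/s): [2.39, 2.39, 3.01, 3.14, 3.14, 3.14].

INTERFACE

Orientations are given as a 3x3 rotation matrix whose columns are the frame's x, y, z axes.
In Python, from workcell import arm gives the robot as it stands.
- The arm moves only by the tool drive_tool, never from a script. Its argument "deltas" is a list of rows, each an object with "linear": the shift along the tool's x, y, z in m, a list of three; "roll": the turn about the tool's z in rad. In form: [{"linear": [x, y, z], "roll": roll}, ...]. A call has 1 to 5 rows; each row is the pose to reach, as a shift and turn from the pose commanded when the call began, along the tool's axes at that moment; what a row does not reach only later rows make up. A row lasts 1/10 s, in which the tool goes at most 50 mm and 8.59 degrees, less where a joint would pass 70% of its speed; a pose out of reach is approached as far as the arm can. A call with a gripper value outside its range is refused whole. "gripper" is the opening, from 0 (shut) to 1 (fully open), set as the call begins (left out, the last holds). The fingers move at their own pace and stop on an object; the grip force is fixed at half the most. Time passes only in rows, so rows that repeat a pose let the fingers close. It gives the time, the measured TCP pose, the force, the opening and the grip force at its end, in the units of the state.
- arm.get_state(): the state, without advancing time (a new reading comes with each control period).
- arm.snapshot(name): name is "scene" or "top" or "wrist"; returns the picture (480x640x3 uint8, blue, green, red); there is no depth.
- arm.calibration(name): a dict with "vertical_fov" (degrees; the focal length in pixels is half the picture's height over the tangent of half this angle, whatever the lens; pixels are square), "cx", "cy" (the principal point, pixels), "world_from_camera" (4x4, takes a point from camera to world coordinates); the wrist camera has in their place "T_tool_cam" (4x4, takes a point from camera to tool coordinates, whose origin is the TCP and whose axes are the flange's). Camera axes: x right, y down, z forward; pixel columns grow to the right and rows downward; lengths in m; the calibration is good to about 2 mm. A picture is of the moment at which its call begins: read the wrist's pose just before it. calibration takes no time and is no camera call.
- arm.sign_off(): hands the job in; it is judged then, once.
Trained networks look in the newest picture that a camera, given by its name, has taken for a name from the list of things; names that differ only in an ending like _2 or _b are one class to them, and where a whole thing is asked for, a point or a joint stands for the part that bears it (a point fixed in the world has none). Each returns a list of dicts, best first, with "confidence" (0 to 1); they miss things now and then, are a little off and sometimes report something else, mostly with a low value. They report only what shows in the picture. A call takes as long as a camera call.
- arm.recognise(camera, query): "xy" ([column, row] in pixels, amid what is visible of it).
- arm.spot_point(camera, query): "xy" ([column, row] in pixels: a listed point, or the origin of a listed thing).
The state is a dict: "time": time; "q": joint angles; "joint_velocities": joint speeds; "tau": joint torques, N m; "position": TCP position; "ee_rot": TCP orientation; "ft_force": force on the tool from outside, world axes, zero at the start; "torque": the same for the moment, N m; "width": finger opening in m; "grasp_force": force on a finger pad.
Only numpy, scipy, OpenCV 4.12 (cv2) and the standard library are available. Lean on these libraries where they do the work, as an engineer would, in place of code of your own. Each camera call takes 0.05 s, during which the arm holds its last target. There are 200 camera calls.

## Working session

There is one attempt and no reset: what is moved stays moved. The work goes in short steps, Python scripts to look and compute and a tool call to move; the robot and the scene stay as the last step left them, time stands still between calls to the robot, and variables do not carry over. Pictures are saved under pics/ and viewed, at most 10 in all, crops included, and the job is handed in when it is done.

Besides the shell and the picture viewer there is one more tool, called after "Emit:" as name([rows], argument=value, ...), one row to a line, values as JSON. drive_tool: Moves the arm, as the interface text tells. Its arguments: {"type":"object","properties":{"deltas":{"type":"array","items":{"type":"object","properties":{"linear":{"type":"array","items":{"type":"number"}},"roll":{"type":"number"}}}},"gripper":{"type":"number"}},"required":["deltas"]}

```bash
mkdir -p pics
cat > h.py <<'E'
import numpy as np, cv2
from workcell import arm
def cam(name,s=None):
    c=arm.calibration(name)
    if name=="wrist":
        s=s or arm.get_state(); T=np.eye(4); T[:3,:3]=s["ee_rot"]; T[:3,3]=s["position"]; T=T@np.array(c["T_tool_cam"])
    else: T=np.array(c["world_from_camera"])
    return T,240/np.tan(np.radians(c["vertical_fov"])/2),c["cx"],c["cy"]
def ray(name,uv,z,s=None):
    T,f,cx,cy=cam(name,s)
    d=T[:3,:3]@np.array([(uv[0]-cx)/f,(uv[1]-cy)/f,1]); o=T[:3,3]
    return o+d*(z-o[2])/d[2]
def proj(name,P,s=None):
    T,f,cx,cy=cam(name,s); p=np.linalg.inv(T)@np.append(P,1); return p[:2]/p[2]*f+[cx,cy]
E
python3 - <<'E'
from h import *
s=arm.get_state(); print(s["time"],s["position"],np.round(s["ee_rot"],3).tolist(),s["width"],arm.tips_ahead)
im={n:arm.snapshot(n) for n in("top","scene")}
for n in im: cv2.imwrite(f"pics/{n}0.png",im[n])
for n in im:
  for q,z in(("knob_grip",.095),("valve",0),("collar",.06),("tin",0),("bearing",0),("spanner",0)):
    for r in arm.spot_point(n,q)[:2]: print(n,q,np.round(r["xy"]),round(r["confidence"],2),np.round(ray(n,r["xy"],z),3))
print(arm.calibration("wrist"))
E
```

```text
0.0 [0.19205419 0.48833592 0.24471829] [[-0.931, 0.366, -0.001], [0.366, 0.931, -0.001], [0.0, -0.001, -1.0]] 0.085341995646416 0.014
top knob_grip [355. 270.] 0.9 [0.548 0.008 0.095]
top valve [347. 270.] 0.62 [0.55  0.012 0.   ]
top collar [354. 266.] 0.73 [0.557 0.005 0.06 ]
top tin [340. 178.] 0.78 [0.722 0.029 0.   ]
top tin [346. 271.] 0.2 [0.549 0.014 0.   ]
top bearing [444. 291.] 0.75 [ 0.517 -0.169  0.   ]
top bearing [355. 266.] 0.69 [ 0.559 -0.003  0.   ]
top spanner [242. 266.] 0.9 [0.554 0.204 0.   ]
scene knob_grip [286. 218.] 0.74 [0.552 0.012 0.095]
scene valve [284. 265.] 0.55 [0.548 0.005 0.   ]
scene collar [285. 237.] 0.96 [0.552 0.009 0.06 ]
scene tin [316. 337.] 0.97 [0.732 0.031 0.   ]
scene bearing [180. 265.] 0.95 [ 0.516 -0.173  0.   ]
scene bearing [398. 257.] 0.58 [0.56  0.204 0.   ]
scene spanner [396. 255.] 0.66 [0.554 0.203 0.   ]
{'vertical_fov': 65.1070669501261, 'cx': 322.6942304836342, 'cy': 238.79693713715213, 'T_tool_cam': array([[-4.33079938e-04, -9.62442752e-01, -2.71484366e-01,
         6.86503375e-02],
       [ 9.99999881e-01, -4.77645032e-04,  9.80760430e-05,
        -5.89344980e-04],
       [-2.24065735e-04, -2.71484291e-01,  9.62442845e-01,
        -1.29554266e-01],
       [ 0.00000000e+00,  0.00000000e+00,  0.00000000e+00,
         1.00000000e+00]])}
```

View pics/top0.png

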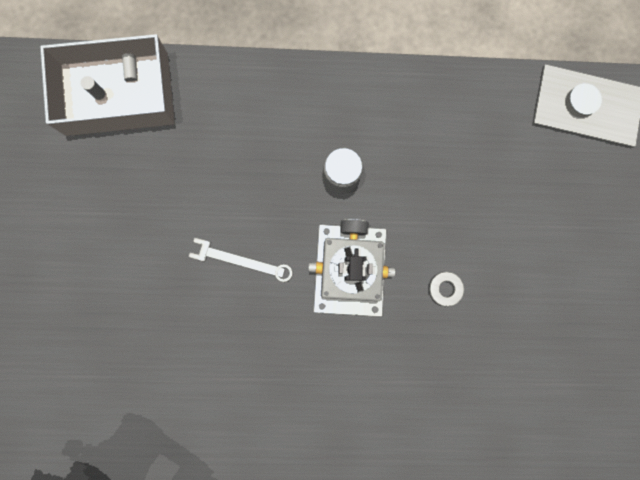

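The top view shows the valve near pixel (352,270) with the gauge at its far (+x) side, the tin at (343,168), the spanner to the left and the bearing to the right. The detections agree with this. I'll go above the valve.

Emit:
drive_tool([
  {"linear":[-0.042,-0.026,0],"roll":0},
  {"linear":[-0.084,-0.052,0],"roll":0},
  {"linear":[-0.126,-0.078,0],"roll":0},
  {"linear":[-0.168,-0.104,0],"roll":0},
  {"linear":[-0.21,-0.13,0],"roll":0},
], gripper=1)

```text
time: 1.2
position: [0.3408, 0.289, 0.2455]
ee_rot: [[-0.931, 0.366, 0.001], [0.366, 0.931, 0.0], [-0.0, 0.0, -1.0]]
ft_force: [1.6, 0.7, 0.6]
width: 0.0855
grasp_force: 0.0
```

Emit:
drive_tool([
  {"linear":[-0.042,-0.026,0],"roll":0},
  {"linear":[-0.084,-0.052,0],"roll":0},
  {"linear":[-0.126,-0.078,0],"roll":0},
  {"linear":[-0.168,-0.104,0],"roll":0},
  {"linear":[-0.21,-0.13,0],"roll":0},
])

```text
time: 1.7
position: [0.4888, 0.0909, 0.2455]
ee_rot: [[-0.93, 0.366, 0.0], [0.366, 0.93, 0.0], [-0.0, 0.0, -1.0]]
ft_force: [0.7, 1.2, 0.2]
width: 0.0855
grasp_force: 0.0
```

Emit:
drive_tool([
  {"linear":[-0.03,-0.02,0.005],"roll":-0.12},
  {"linear":[-0.06,-0.04,0.01],"roll":-0.25},
  {"linear":[-0.088,-0.055,0.015],"roll":-0.375},
  {"linear":[-0.088,-0.055,0.015],"roll":-0.375},
  {"linear":[-0.088,-0.055,0.015],"roll":-0.375},
])

```text
time: 2.2
position: [0.5496, 0.0092, 0.23]
ee_rot: [[-1.0, 0.002, -0.001], [0.002, 1.0, 0.0], [0.001, 0.0, -1.0]]
ft_force: [0.0, 0.5, 0.3]
width: 0.085
grasp_force: 0.0
```

Run:
```python
from h import *
s=arm.get_state(); print(s["q"].tolist() if hasattr(s["q"],"tolist") else s["q"])
im=arm.snapshot("wrist")
for q,z in(("knob_grip",.095),("collar",.06),("valve",0)):
    for r in arm.spot_point("wrist",q)[:2]: print(q,np.round(r["xy"]),round(r["confidence"],2),np.round(ray("wrist",r["xy"],z,s),4))
print(proj("wrist",[.55,.009,.108],s))
# rectified view of the plane z=0.106, 0.25mm/px, up = world x, left = world y
c=(.550,.009)
def top(z):
    w=[(c[0]+.06,c[1]+.08),(c[0]+.06,c[1]-.08),(c[0]-.06,c[1]-.08),(c[0]-.06,c[1]+.08)]
    src=np.float32([proj("wrist",[*p,z],s) for p in w]); dst=np.float32([(0,0),(800,0),(800,600),(0,600)])
    return cv2.warpPerspective(im,cv2.getPerspectiveTransform(src,dst),(800,600))
cv2.imwrite("pics/w1.png",top(.106))
```

```text
[-0.19650757570661956, 0.3792426153735956, 1.4458592231817495, 0.00019369842377403693, 1.3172851409958528, -1.7655906372769683]
knob_grip [318. 236.] 0.9 [0.5529 0.0053 0.095 ]
collar [342. 362.] 0.25 [0.6821 0.0259 0.06  ]
[323.16088184 236.60228576]
```

View pics/w1.png

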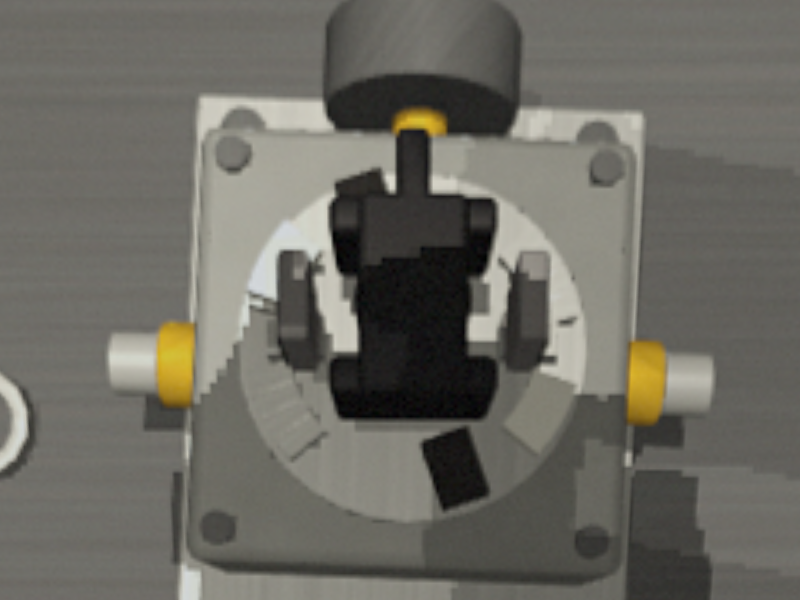

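The rectified view (5 px/mm) shows the tabs' outer faces at columns 279 and 550. That is 54.2 mm, as specified, so the centre is at column 414.5 (y≈0.006). The tab tops start near row 250, which gives x≈0.551, and the knob's yaw is about 0. I'll centre, go lower and look again.

Emit:
drive_tool([
  {"linear":[-0.0015,-0.003,0.03],"roll":0},
  {"linear":[-0.0015,-0.003,0.06],"roll":0},
  {"linear":[-0.0015,-0.003,0.09],"roll":0},
  {"linear":[-0.0015,-0.003,0.09],"roll":0},
  {"linear":[-0.0015,-0.003,0.09],"roll":0},
])

```text
time: 2.9
position: [0.5514, 0.0068, 0.1414]
ee_rot: [[-1.0, -0.001, 0.001], [-0.001, 1.0, -0.0], [-0.001, -0.0, -1.0]]
ft_force: [0.4, 0.2, 0.3]
width: 0.0856
grasp_force: 0.0
```

Run:
```python
from h import *
s=arm.get_state()
im=arm.snapshot("wrist")
for r in arm.spot_point("wrist","knob_grip")[:2]: print(np.round(r["xy"]),round(r["confidence"],2),np.round(ray("wrist",r["xy"],.095,s),4))
c=s["position"]
w=[(c[0]+.045,c[1]+.06),(c[0]+.045,c[1]-.06),(c[0]-.045,c[1]-.06),(c[0]-.045,c[1]+.06)]
src=np.float32([proj("wrist",[*p,.106],s) for p in w]); dst=np.float32([(0,0),(800,0),(800,600),(0,600)])
cv2.imwrite("pics/w2.png",cv2.warpPerspective(im,cv2.getPerspectiveTransform(src,dst),(800,600)))
```

```text
[324. 278.] 0.92 [0.5526 0.0071 0.095 ]
```

View pics/w2.png

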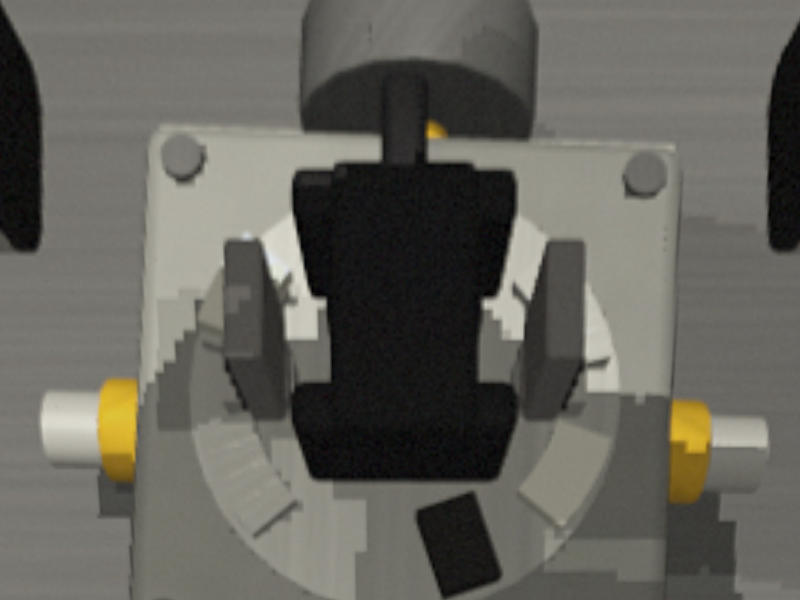

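The knob is centred between the jaws: tab midline at column 405, finger midline at 404. The tab tops are centred near row 300, which is on the TCP's x. I'll go down and close.

Emit:
drive_tool([
  {"linear":[0,0,0.02],"roll":0},
  {"linear":[0,0,0.04],"roll":0},
  {"linear":[0,0,0.048],"roll":0},
  {"linear":[0,0,0.048],"roll":0},
  {"linear":[0,0,0.048],"roll":0},
])

```text
time: 3.5
position: [0.5518, 0.0063, 0.0936]
ee_rot: [[-1.0, -0.0, 0.002], [-0.0, 1.0, -0.0], [-0.002, -0.0, -1.0]]
ft_force: [0.7, -0.7, 0.3]
width: 0.0854
grasp_force: 0.0
```

Emit:
drive_tool([
  {"linear":[0,0,0],"roll":0},
  {"linear":[0,0,0],"roll":0},
  {"linear":[0,0,0],"roll":0},
  {"linear":[0,0,0],"roll":0},
  {"linear":[0,0,0],"roll":0},
], gripper=0.6)

```text
time: 4.0
position: [0.5515, 0.0064, 0.0932]
ee_rot: [[-1.0, -0.0, 0.001], [-0.0, 1.0, -0.0], [-0.001, -0.0, -1.0]]
ft_force: [-1.1, 0.8, 5.5]
width: 0.0513
grasp_force: 6.4
```

```bash
python3 -c "
from h import *
s=arm.get_state()
for k in('position','ft_force','torque','width','grasp_force','q'):print(k,np.round(s[k],4))"
```

```text
position [0.5515 0.0064 0.0932]
ft_force [-1.0818  0.7753  5.5253]
torque [ 0.11    0.2523 -0.0151]
width 0.0513
grasp_force 6.4259
q [-2.0080e-01  5.3340e-01  1.5991e+00  1.0000e-04  1.0078e+00 -1.7719e+00]
```

Contact is balanced, so I'll squeeze fully.

Emit:
drive_tool([
  {"linear":[0,0,0],"roll":0},
  {"linear":[0,0,0],"roll":0},
  {"linear":[0,0,0],"roll":0},
  {"linear":[0,0,0],"roll":0},
  {"linear":[0,0,0],"roll":0},
], gripper=0.4)

```text
time: 4.5
position: [0.5519, 0.0068, 0.095]
ee_rot: [[-1.0, -0.0, 0.003], [-0.0, 1.0, 0.0], [-0.003, 0.0, -1.0]]
ft_force: [-7.0, 3.2, 20.4]
width: 0.0364
grasp_force: 59.6
```

```bash
cat > st.py <<'E'
from h import *
s=arm.get_state()
for k in('time','position','ft_force','torque','width','grasp_force'):print(k,np.round(s[k],4))
R=s['ee_rot'];print('turned cw',np.round(-np.arctan2(-R[0,1],R[1,1]),4))
E
python3 st.py
```

```text
time 4.5
position [0.5519 0.0068 0.095 ]
ft_force [-6.9938  3.1879 20.4295]
torque [ 0.63    1.0966 -0.0363]
width 0.0364
grasp_force 59.5985
turned cw -0.0004
```

Emit:
drive_tool([
  {"linear":[0,0,-0.002],"roll":0.0},
  {"linear":[0,0,-0.002],"roll":0.04},
  {"linear":[0,0,-0.002],"roll":0.08},
  {"linear":[0,0,-0.002],"roll":0.12},
  {"linear":[0,0,-0.002],"roll":0.15},
])

```text
time: 5.0
position: [0.5518, 0.0067, 0.0954]
ee_rot: [[-0.989, 0.15, 0.002], [0.15, 0.989, 0.0], [-0.002, 0.0, -1.0]]
ft_force: [0.2, 2.5, 5.5]
width: 0.0358
grasp_force: 64.1
```

```bash
python3 st.py
```

```text
time 5.0
position [0.5518 0.0067 0.0954]
ft_force [0.1618 2.4537 5.5122]
torque [0.4641 0.0387 0.122 ]
width 0.0358
grasp_force 64.1405
turned cw 0.151
```

The knob turns freely, with only the 0.12 Nm friction. I'll continue.

Emit:
drive_tool([
  {"linear":[0,0,0],"roll":0.06},
  {"linear":[0,0,0],"roll":0.12},
  {"linear":[0,0,0],"roll":0.18},
  {"linear":[0,0,0],"roll":0.24},
  {"linear":[0,0,0],"roll":0.3},
])

```text
time: 5.5
position: [0.5517, 0.0066, 0.0954]
ee_rot: [[-0.9, 0.437, 0.002], [0.437, 0.9, -0.0], [-0.002, 0.001, -1.0]]
ft_force: [-1.8, 1.5, 7.0]
width: 0.0359
grasp_force: 64.2
```

Emit:
drive_tool([
  {"linear":[0,0,0],"roll":0.06},
  {"linear":[0,0,0],"roll":0.12},
  {"linear":[0,0,0],"roll":0.18},
  {"linear":[0,0,0],"roll":0.24},
  {"linear":[0,0,0],"roll":0.3},
])

```text
time: 6.0
position: [0.5516, 0.0064, 0.0954]
ee_rot: [[-0.73, 0.683, 0.002], [0.683, 0.73, -0.0], [-0.001, 0.001, -1.0]]
ft_force: [-1.4, 1.1, 6.5]
width: 0.0362
grasp_force: 64.3
```

```bash
python3 st.py
```

```text
time 6.0
position [0.5516 0.0064 0.0954]
ft_force [-1.3945  1.0784  6.477 ]
torque [0.0849 0.244  0.1679]
width 0.0362
grasp_force 64.3244
turned cw 0.7518
```

Emit:
drive_tool([
  {"linear":[0,0,0],"roll":0.03},
  {"linear":[0,0,0],"roll":0.06},
  {"linear":[0,0,0],"roll":0.08},
  {"linear":[0,0,0],"roll":0.08},
])

```text
time: 6.4
position: [0.5516, 0.0064, 0.0953]
ee_rot: [[-0.675, 0.738, 0.002], [0.738, 0.675, -0.0], [-0.001, 0.001, -1.0]]
ft_force: [-1.9, 1.8, 7.1]
width: 0.036
grasp_force: 64.4
```

```bash
python3 st.py
```

```text
time 6.4
position [0.5516 0.0064 0.0953]
ft_force [-1.9007  1.8132  7.1025]
torque [0.0484 0.3564 0.0821]
width 0.036
grasp_force 64.3518
turned cw 0.83
```

Emit:
drive_tool([
  {"linear":[0,0,0],"roll":0.01},
  {"linear":[0,0,0],"roll":0.02},
  {"linear":[0,0,0],"roll":0.03},
  {"linear":[0,0,0],"roll":0.04},
])

```text
time: 6.8
position: [0.5516, 0.0064, 0.0954]
ee_rot: [[-0.645, 0.764, 0.001], [0.764, 0.645, -0.0], [-0.001, 0.001, -1.0]]
ft_force: [-1.3, 0.0, 7.6]
width: 0.036
grasp_force: 64.4
```

```bash
python3 st.py|egrep 'torq|turned|width'
```

```text
torque [0.0666 0.3194 0.0913]
width 0.036
turned cw 0.8698
```

Emit:
drive_tool([
  {"linear":[0,0,0],"roll":0.01},
  {"linear":[0,0,0],"roll":0.02},
  {"linear":[0,0,0],"roll":0.03},
  {"linear":[0,0,0],"roll":0.04},
])

```text
time: 7.2
position: [0.5515, 0.0064, 0.0954]
ee_rot: [[-0.614, 0.789, 0.001], [0.789, 0.614, -0.0], [-0.001, 0.001, -1.0]]
ft_force: [-1.3, 0.2, 6.6]
width: 0.0361
grasp_force: 64.4
```

```bash
python3 st.py|egrep 'torq|turned|width'
```

```text
torque [0.0772 0.2943 0.1185]
width 0.0361
turned cw 0.9098
```

Emit:
drive_tool([
  {"linear":[0,0,0],"roll":0.01},
  {"linear":[0,0,0],"roll":0.02},
  {"linear":[0,0,0],"roll":0.03},
  {"linear":[0,0,0],"roll":0.04},
])

```text
time: 7.6
position: [0.5515, 0.0064, 0.0954]
ee_rot: [[-0.582, 0.813, 0.001], [0.813, 0.582, -0.001], [-0.001, 0.001, -1.0]]
ft_force: [-1.5, 0.5, 6.9]
width: 0.0359
grasp_force: 64.7
```

```bash
python3 st.py|egrep 'torq|turned|width'
```

```text
torque [0.0982 0.2996 0.3781]
width 0.0359
turned cw 0.9492
```

Torque has stepped up to 0.38 Nm, so the stop has probably been reached. I'll confirm with 0.01 rad more.

Emit:
drive_tool([
  {"linear":[0,0,0],"roll":0.005},
  {"linear":[0,0,0],"roll":0.01},
  {"linear":[0,0,0],"roll":0.01},
])

```text
time: 7.9
position: [0.5515, 0.0064, 0.0953]
ee_rot: [[-0.575, 0.818, 0.001], [0.818, 0.575, -0.001], [-0.001, 0.001, -1.0]]
ft_force: [-1.5, 0.2, 7.5]
width: 0.0358
grasp_force: 64.8
```

```bash
python3 st.py|egrep 'torq|turned|width'
```

```text
torque [0.0477 0.3081 0.4582]
width 0.0358
turned cw 0.9587
```

Stop confirmed: torque rises with angle and the press is gentle. I'll release.

Emit:
drive_tool([
  {"linear":[0,0,0],"roll":0},
  {"linear":[0,0,0],"roll":0},
  {"linear":[0,0,0],"roll":0},
  {"linear":[0,0,0],"roll":0},
  {"linear":[0,0,0],"roll":0},
], gripper=0.9)

```text
time: 8.4
position: [0.5512, 0.0064, 0.0944]
ee_rot: [[-0.574, 0.819, 0.0], [0.819, 0.574, -0.0], [-0.0, 0.0, -1.0]]
ft_force: [0.2, 0.4, -0.1]
width: 0.0765
grasp_force: 0.0
```

Emit:
drive_tool([
  {"linear":[0,0,-0.01],"roll":0},
  {"linear":[0,0,-0.025],"roll":0},
  {"linear":[0,0,-0.05],"roll":0},
  {"linear":[0,0,-0.05],"roll":0},
  {"linear":[0,0,-0.05],"roll":0},
], gripper=1)

```text
time: 8.9
position: [0.5513, 0.0064, 0.1449]
ee_rot: [[-0.574, 0.819, 0.001], [0.819, 0.574, -0.0], [-0.001, 0.001, -1.0]]
ft_force: [1.6, 0.2, 0.2]
width: 0.0856
grasp_force: 0.0
```

```bash
python3 st.py
python3 - <<'E'
from h import *
s=arm.get_state()
im=arm.snapshot("wrist")
R=s["ee_rot"];c=s["position"]
src=np.float32([proj("wrist",np.append((c+R@np.array([a,b,0]))[:2],.106),s) for a,b in((-.045,.06),(-.045,-.06),(.045,-.06),(.045,.06))]); dst=np.float32([(0,0),(800,0),(800,600),(0,600)])
cv2.imwrite("pics/w3.png",cv2.warpPerspective(im,cv2.getPerspectiveTransform(src,dst),(800,600)))
E
```

```text
time 8.9
position [0.5513 0.0064 0.1449]
ft_force [1.5536 0.2097 0.2035]
torque [-0.0481  0.0256 -0.0265]
width 0.0856
grasp_force 0.0
turned cw 0.9598
```

View pics/w3.png

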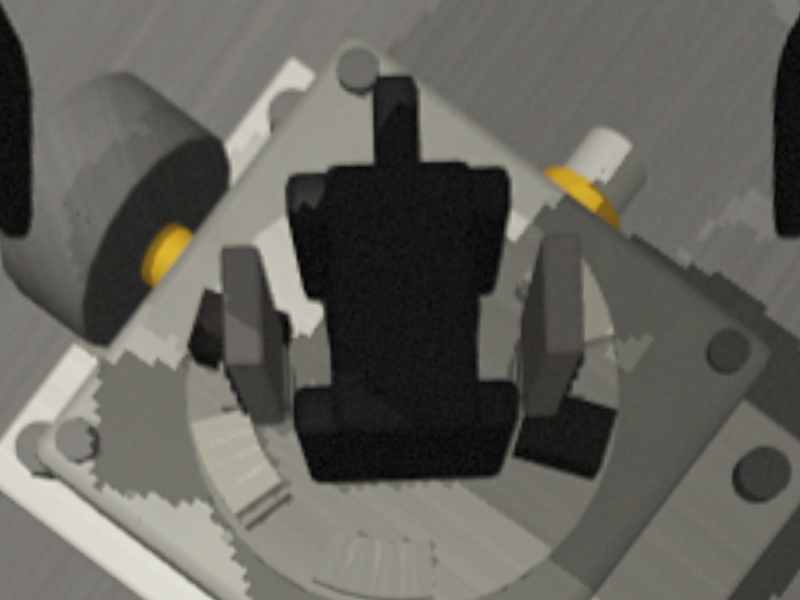

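Both tabs are out: their outer faces are at columns 221 and 582, which is 54 mm. The rubber stops (black) sit by the teeth, and the knob is aligned within about 1° of the tool. The robot is clear, so I'll hand in.

```bash
python3 -c "
from workcell import arm
print(arm.sign_off())"
```

```text
the job is handed in; nothing more can be done
None
```

The valve is switched over: I turned the knob about 0.96 rad clockwise until it came gently against its stop, then let go; the last picture shows both tabs sprung fully out (54 mm across), and I handed the job in at about 9 s.

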